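# Set the gauge pins of a checking fixture in order

### The arm

A 7-joint arm with a two-finger parallel gripper is mounted at the origin on the work surface. World frame = base frame: x ahead of the robot, y to its left, z up, the work surface at z = 0. Lengths are in m, angles in rad, forces in N, time in s.
With the tool pointing down it reaches from about 0.425 to 1.025 m from the base axis. Payload 3.6 kg.
Tool frame: the origin (TCP) lies on the centre line of the jaws, within the pads' length; the fingertips stand tip_extent ahead of it and the grasp point (between the pads) lies 8 mm behind it (tip_extent is the distance from the TCP to the fingertips, in m); z points along the fingers, x is the direction in which the jaws open and shut, and the axes are right-handed (so a half turn about z gives the same grasp; the last joint's range is limited). The gripper opens to 85 mm and grips with 20 to 120 N. Pads are 22 mm wide; open, the fingers measure 114 mm over their backs; the gripper's body (76 mm by 85 mm) begins 54 mm behind the grasp point. The pads swing forward as they close: fully open they stand 13 mm farther back than shut.
Start: joints at [1.109, 0.591, 0.048, 1.609, -0.033, 0.943, -0.034], TCP at [0.261, -0.676, 0.242] pointing down, gripper open.
Joint ranges: [-2.69, 2.69], [-0.47, 2.24], [-1.27, 1.36], [0.19, 2.51], [-1.53, 4.68], [0.08, 2.07], [-3.09, 3.09]. Speed limits (rad/s): [2.57, 2.57, 3.14, 3.14, 3.14, 3.14, 3.14].

### API

Orientations are given as a 3x3 rotation matrix whose columns are the frame's x, y, z axes.
In Python, from workcell import state, snapshot, job_done, tip_extent gives the robot as it stands.
- The arm moves only by the shell command python3 -m crank 'ROWS'. ROWS is JSON, a list of rows, each a list of 3 entries, a list of its own where there are three numbers: the shift along the world's x, y, z in units of 30 mm (1.0 is 30 mm), then the turn about the world's z in rad, then the closure in counts, from 0 (fully open) to 255 (shut). A call has 1 to 5 rows; each row shifts and turns the commanded pose from where the row before left it; what a row does not reach is not made up. A row lasts 1/12 s, in which the tool goes at most 41.7 mm and 7.16 degrees, less where a joint would pass 70% of its speed; a pose out of reach is approached as far as the arm can. A call is refused whole if a number of a shift passes 1 or a number of a turn 0.125, either way. A call with a gripper value outside its range is refused whole. The fingers move at their own pace and stop on an object; the grip force is fixed at half the most. Time passes only in rows, so rows that do not move let the fingers close. It gives the time, the measured TCP pose, the force and the opening at its end, in the units of the state.
- state(): the state, without advancing time (a new reading comes with each control period).
- snapshot(name): name is "scene" or "top" or "wrist"; returns a dict with "img" (384x512x3 uint8, red, green, blue), "fx", "fy", "cx", "cy" (pixels), "D" ([k1, k2, p1, p2, k3] as OpenCV has them; the pictures are not rectified), "origin" and "orientation" of the camera in the world. Camera axes: x right, y down, z forward; pixel columns grow to the right and rows downward; lengths in m; the calibration is good to about 2 mm. A picture is of the moment at which its call begins. There is no depth.
- job_done(): hands the job in, once; it reports no verdict.
The state is a dict: "t": time; "joints": joint angles; "qvel": joint speeds; "effort": joint torques, N m; "tcp_pos": TCP position; "orientation": TCP orientation; "contact_force": force on the tool from outside, world axes, zero at the start; "moment": the same for the moment, N m; "grip_width": opening from 0.0 (shut) to 1.0 (fully open).
Only numpy, scipy, OpenCV 4.12 (cv2) and the standard library are available. Lean on these libraries where they do the work, as an engineer would, in place of code of your own. Each camera call takes 0.05 s, during which the arm holds its last target. There are 200 camera calls.

### The job

On the checking fixture, push three gauge pins fully down with a light fingertip touch, in this order: first the flat disc-headed pin, then the square-headed pin, then the ball-headed pin. Leave the cone-headed pin up, and neither lift nor disturb the loose gauges and parts lying about.

Things in the scene. Friction and masses are not known exactly. Their poses are not given: they have to be found in the camera images.
- fixture: checking fixture, fixed: a dark steel bridge plate 140 (x) x 280 (y) x 12 mm whose top is 80 mm above the table, on two end posts over a grey base plate 170 x 290 mm; an aluminium part lies underneath. Origin on the table under its middle; z up, y along the bridge. Four upright steel gauge pins stand in the bridge, about 85 mm apart from their neighbours in a zigzag; which pin stands in which place varies
- disc_top (a point): top centre of the gauge pin whose steel head is a broad flat disc, 40 mm across and 8 mm thick; this point moves down with the pin. Undepressed it lies 112 mm above the table
- disc_pin (a joint): how far that pin is pushed down, m: 0 fully up, 0.010 fully down against its stop; it starts between 0 and 0.002. It slides straight down with about 3 N of friction, has no spring, and stays where it is left; its head rides on a short stiff spring (5 N per mm, 4 mm at most, not counted in this value) that cushions the touch
- disc_bush: fixed grey bush, 26 mm across and 10 mm tall, that guides the disc pin; it carries the pin. Origin at its foot's centre, on the bridge's top, straight under the pin's head
- square_top (a point): top centre of the gauge pin whose steel head is a square block 28 x 28 mm, 14 mm tall, flat top; this point moves down with the pin. Undepressed it lies 118 mm above the table
- square_pin (a joint): how far that pin is pushed down, m: 0 fully up, 0.010 fully down against its stop; it starts between 0 and 0.002. It slides straight down with about 3 N of friction, has no spring, and stays where it is left; its head rides on a short stiff spring (5 N per mm, 4 mm at most, not counted in this value) that cushions the touch
- square_bush: fixed grey bush, 26 mm across and 10 mm tall, that guides the square pin; it carries the pin. Origin at its foot's centre, on the bridge's top, straight under the pin's head
- ball_top (a point): top centre of the gauge pin whose steel head is a ball 28 mm across; this point moves down with the pin. Undepressed it lies 132 mm above the table
- ball_pin (a joint): how far that pin is pushed down, m: 0 fully up, 0.010 fully down against its stop; it starts between 0 and 0.002. It slides straight down with about 3 N of friction, has no spring, and stays where it is left; its head rides on a short stiff spring (5 N per mm, 4 mm at most, not counted in this value) that cushions the touch
- ball_bush: fixed grey bush, 26 mm across and 10 mm tall, that guides the ball pin; it carries the pin. Origin at its foot's centre, on the bridge's top, straight under the pin's head
- cone_top (a point): top centre of the gauge pin whose steel head is a slim cone 26 mm tall, 24 mm across at its foot and 6 mm at its tip; this point moves down with the pin. Undepressed it lies 130 mm above the table
- cone_pin (a joint): how far that pin is pushed down, m: 0 fully up, 0.010 fully down against its stop; it starts between 0 and 0.002. It slides straight down with about 3 N of friction, has no spring, and stays where it is left; its head rides on a short stiff spring (5 N per mm, 4 mm at most, not counted in this value) that cushions the touch
- cone_bush: fixed grey bush, 26 mm across and 10 mm tall, that guides the cone pin; it carries the pin. Origin at its foot's centre, on the bridge's top, straight under the pin's head
- block: bystander: loose steel gauge block 24 x 12 mm, 22 mm tall, standing on a corner of the bridge. Origin at its underside
- ring: bystander: loose steel ring gauge, 34 mm across, 14 mm tall, lying on the opposite corner of the bridge. Origin at its underside
- plug: bystander: loose steel plug gauge, 32 mm across at its foot, 75 mm tall, standing on the table beyond the fixture. Origin at its underside
- cover: bystander: loose aluminium cover 50 x 80 mm with a round boss, 26 mm tall in all, on the table on the robot's side of the fixture. Origin at its underside

How it is judged:
On the way, in this order (a step that is already met when the one before it is completed fails the run):
1. the flat disc pin is pushed down, all other pins still up (value of joint disc_pin above 0.007 m and value of joint each of square_pin, ball_pin, cone_pin below 0.0045 m), for 0.1 s.
2. then the square pin is down too, ball and cone still up (value of joint each of disc_pin, square_pin above 0.007 m and value of joint each of ball_pin, cone_pin below 0.0045 m), for 0.1 s.
3. then the ball pin is down too, cone still up (value of joint each of disc_pin, square_pin, ball_pin above 0.007 m and value of joint cone_pin below 0.0045 m), for 0.1 s.
At the end, for the whole second after the job is handed in: disc, square and ball pins each down by more than 7 of their 10 mm, cone pin down by less than 4.5 mm, and block, ring, plug and cover within 10 mm of where they began (all of step 3 and distance of each of block, ring, plug, cover from where it was at the start of the episode below 0.01 m); the robot touches nothing.
It fails at once if a pin or its bush is pressed harder than 30 N (contact force between any of the fingers, the arm and disc_bush above 30 N or contact force between any of the fingers, the arm and square_bush above 30 N or contact force between any of the fingers, the arm and ball_bush above 30 N or contact force between any of the fingers, the arm and cone_bush above 30 N).
It fails at once if the cone pin, which is to be left alone, is pushed down (not (value of joint cone_pin below 0.0045 m)).
It fails at once if a bystander (block, ring, plug or cover) is shifted by more than 10 mm or lifted (distance of any of block, ring, plug, cover from where it was at the start of the episode above 0.01 m).
It also fails if it takes over 42 s, if anything falls off the work surface, if the arm or the gripper's body presses on something with over 40 N, if the wrist force passes 120 N, or if a joint passes its speed limit or range.

## Working session

There is one attempt and no reset: what is moved stays moved. The work goes in short steps, Python scripts to look and compute and a shell command to move; the robot and the scene stay as the last step left them, time stands still between calls to the robot, and variables do not carry over. Pictures are saved under pics/ and viewed, about 8 in all and at most 12, crops included, and the job is handed in when it is done.

```bash
mkdir -p pics; ls
python3 - <<'E'
from workcell import *
import cv2,json
for n in("top","scene"):
    s=snapshot(n); cv2.imwrite(f"pics/{n}0.png",s["img"][:,:,::-1]); print(n,{k:(v if not hasattr(v,'tolist') else v.tolist()) for k,v in s.items() if k!="img"})
print(state(), tip_extent() if callable(tip_extent) else tip_extent)
E
```

```text
pics
top {'fx': 356.901104321156, 'fy': 356.901104321156, 'cx': 250.48128786355193, 'cy': 187.01840304520735, 'D': [-0.024081186059059474, 0.0, 0.0, 0.0, 0.0], 'origin': [0.3979076831973037, 0.03975146916530606, 0.8473001607812823], 'orientation': [[0.008544749884408386, -0.9824447649288919, 0.18635791132449236], [-0.9999536277649951, -0.007567143817770792, 0.005956563948030831], [-0.004441797951135227, -0.18640016684073982, -0.9824638661206354]]}
scene {'fx': 417.1205886900572, 'fy': 417.1205886900572, 'cx': 254.14286649258563, 'cy': 192.17378158121656, 'D': [-0.061520258486673106, 0.0, 0.0, 0.0, 0.0], 'origin': [0.8636525733880871, -0.16277103211246993, 0.6375798944568188], 'orientation': [[0.554854857258874, 0.698935999995592, -0.45124777593512455], [0.8319469094552381, -0.4657187442645033, 0.3016129822944831], [0.0006536238309911082, -0.5427656208262053, -0.8398839524750021]]}
{'t': 0.1, 'joints': array([ 1.10851968,  0.5920365 ,  0.04832137,  1.60970677, -0.03332332,
        0.94272423, -0.03369478]), 'qvel': array([ 0.00080227, -0.00174566, -0.00175846, -0.00181564,  0.00036434,
       -0.0017138 , -0.00018935]), 'effort': array([ 4.18898708e-03, -5.50000763e+01,  1.55305132e+00, -1.98827380e+01,
        9.73951304e-03,  3.83098988e-03,  1.27423209e-05]), 'tcp_pos': array([ 0.26108318, -0.67556775,  0.24124432]), 'orientation': array([[ 3.60527151e-01, -9.32748337e-01, -8.44527898e-04],
       [-9.32746430e-01, -3.60528124e-01,  1.88914567e-03],
       [-2.06657354e-03,  1.06642074e-04, -9.99997859e-01]]), 'contact_force': array([ 0.12872255,  0.30501219, -1.25606434]), 'moment': array([0.05356288, 0.00661727, 0.05089558]), 'grip_width': 1.0023149658049664} 0.011
```

View pics/top0.png

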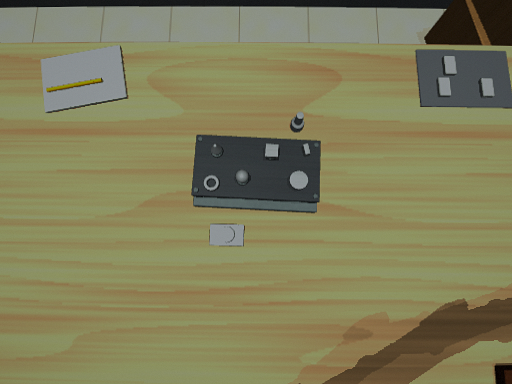

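View pics/scene0.png

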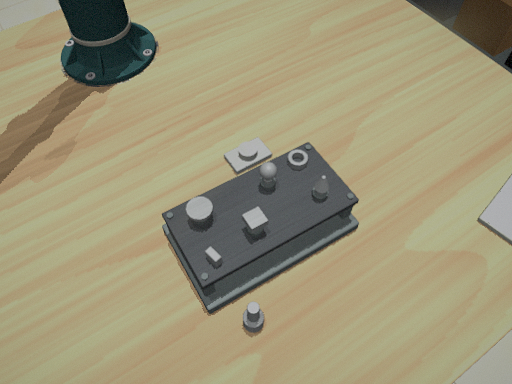

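Top view: disc at about (299,180), square (272,150), ball (242,176), cone (217,150), block (307,149), ring (211,183). I'll zoom in for finer pixel positions.

Run:
```python
import cv2,numpy as np
a=cv2.imread("pics/top0.png")[130:210,190:325]; b=cv2.imread("pics/scene0.png")[140:290,160:360]
a=cv2.resize(a,None,fx=5.9,fy=5.9,interpolation=cv2.INTER_CUBIC)
cv2.imwrite("pics/topc.png",cv2.convertScaleAbs(a,alpha=1.3,beta=20)); cv2.imwrite("pics/scenec.png",cv2.resize(b,None,fx=4,fy=4,interpolation=cv2.INTER_CUBIC)); print(a.shape)
```

```text
(472, 796, 3)
```

View pics/topc.png

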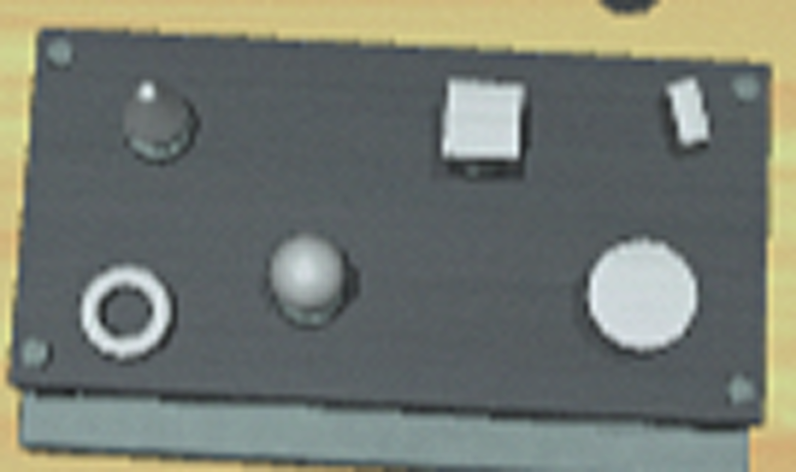

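View pics/scenec.png

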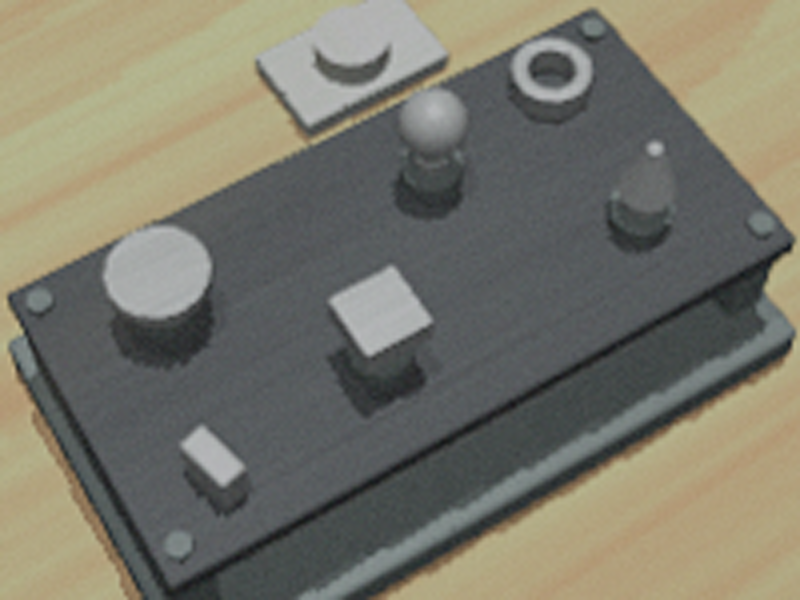

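Top crop: disc (642,295), square top (484,119), ball (308,272), cone tip (148,90). Scene crop: disc top (158,272), square top (381,311), ball (433,123), cone tip (655,149). Next I'll turn these into positions from each camera's plane intersection and compare the two.

```bash
cat > h.py <<'E'
import cv2,numpy as np
from workcell import snapshot,state
def ray(s,p):
    K=np.array([[s["fx"],0,s["cx"]],[0,s["fy"],s["cy"]],[0,0,1]])
    x=cv2.undistortPoints(np.array([[p]],float),K,np.array(s["D"])).ravel()
    return np.array(s["origin"]),np.array(s["orientation"])@[x[0],x[1],1]
def at(s,p,z):
    o,d=ray(s,p); return (o+d*(z-o[2])/d[2])[:2]
def tri(rs):
    A=0;b=0
    for o,d in rs:
        d=d/np.linalg.norm(d);P=np.eye(3)-np.outer(d,d);A=A+P;b=b+P@o
    return np.linalg.solve(A,b)
E
python3 - <<'E'
from h import *
np.set_printoptions(precision=4,suppress=True)
T=snapshot("top");S=snapshot("scene")
tf=lambda u,v:((u+.5)/5.9-.5+190,(v+.5)/5.9-.5+130)
sf=lambda u,v:((u+.5)/4-.5+160,(v+.5)/4-.5+140)
for n,a,b,z in[("disc",(642,295),(158,272),.111),("square",(484,119),(381,311),.117),("ball",(308,272),(433,123),.117),("cone",(148,90),(655,149),.129)]:
    print(n,at(T,tf(*a),z),at(S,sf(*b),z),tri([ray(T,tf(*a)),ray(S,sf(*b))]))
for n,a,z in[("block",(687,110),.102),("ring",(126,311),.094)]: print(n,at(T,tf(*a),z))
for c in[(40,30),(770,65),(762,425),(12,385)]:print("corner",at(T,tf(*c),.08))
E
```

```text
disc [ 0.5543 -0.0566] [ 0.5584 -0.0559] [ 0.5556 -0.0561  0.1069]
square [ 0.6174 -0.    ] [0.6202 0.0012] [0.6186 0.0009 0.1146]
ball [0.5605 0.0626] [0.5625 0.0639] [0.5613 0.0636 0.1156]
cone [0.6236 0.12  ] [0.625  0.1208] [0.6243 0.1207 0.128 ]
block [ 0.6259 -0.0756]
ring [0.5505 0.1296]
corner [0.6627 0.1675]
corner [ 0.6507 -0.1109]
corner [ 0.5123 -0.1041]
corner [0.5251 0.1727]
```

```bash
python3 -m crank '[[[0.4,0.8,0],0,255],[[0.4,0.8,0],0,255],[[0.4,0.8,0],0,255],[[0.4,0.8,0],0,255],[[0.4,0.8,0],0,255]]'; python3 -m crank '[[[0.4,0.8,0],0,255],[[0.4,0.8,0],0,255],[[0.4,0.8,0],0,255],[[0.4,0.8,0],0,255],[[0.4,0.8,0],0,255]]'; python3 -m crank '[[[0.4,0.8,0],0,255],[[0.4,0.8,0],0,255],[[0.4,0.8,0],0,255],[[0.4,0.8,0],0,255],[[0.4,0.8,0],0,255]]';python3 -m crank '[[[0.4,0.8,0],0,255],[[0.4,0.8,0],0,255],[[0.4,0.8,0],0,255],[[0.4,0.8,0],0,255],[[0.4,0.8,0],0,255]]'
```

```text
t: 0.62
tcp_pos: [0.3217, -0.555, 0.2421]
orientation: [[0.36, -0.933, -0.0], [-0.933, -0.36, 0.0], [-0.0, 0.0, -1.0]]
contact_force: [0.7, -0.3, -1.2]
grip_width: 0.298
t: 1.03
tcp_pos: [0.3817, -0.435, 0.2423]
orientation: [[0.36, -0.933, -0.0], [-0.933, -0.36, 0.0], [-0.0, 0.0, -1.0]]
contact_force: [-0.2, 0.0, -0.5]
grip_width: -0.003
t: 1.45
tcp_pos: [0.4417, -0.315, 0.2423]
orientation: [[0.36, -0.933, -0.0], [-0.933, -0.36, -0.0], [0.0, 0.0, -1.0]]
contact_force: [0.2, 1.1, -0.1]
grip_width: 0.003
t: 1.87
tcp_pos: [0.5017, -0.195, 0.2423]
orientation: [[0.36, -0.933, -0.0], [-0.933, -0.36, -0.0], [-0.0, 0.0, -1.0]]
contact_force: [-0.0, 0.0, -0.0]
grip_width: 0.0
```

```bash
python3 -m crank '[[[0.36,0.92,0],0,255],[[0.36,0.92,0],0,255],[[0.36,0.92,0],0,255],[[0.36,0.92,0],0,255],[[0.36,0.92,0],0,255]]'; python3 -m crank '[[[0,0,-0.8],0,255],[[0,0,-0.8],0,255],[[0,0,-0.8],0,255],[[0,0,-0.8],0,255],[[0,0,0],0,255]]'
python3 - <<'E'
from h import *
a=snapshot("scene")["img"][100:300,150:360,::-1]; b=snapshot("wrist")["img"][:,:,::-1]
a=cv2.resize(a,(403,384),interpolation=cv2.INTER_CUBIC)
cv2.imwrite("pics/d1.png",cv2.resize(np.hstack([a,b]),(800,336)))
E
```

```text
t: 2.28
tcp_pos: [0.5556, -0.0569, 0.2423]
orientation: [[0.36, -0.933, -0.0], [-0.933, -0.36, -0.0], [0.0, 0.0, -1.0]]
contact_force: [-0.9, 0.5, -0.6]
grip_width: 0.001
t: 2.7
tcp_pos: [0.5521, -0.0579, 0.1424]
orientation: [[0.361, -0.933, -0.009], [-0.933, -0.361, 0.0], [-0.003, 0.008, -1.0]]
contact_force: [-1.6, 0.1, -0.1]
grip_width: 0.002
```

View pics/d1.png

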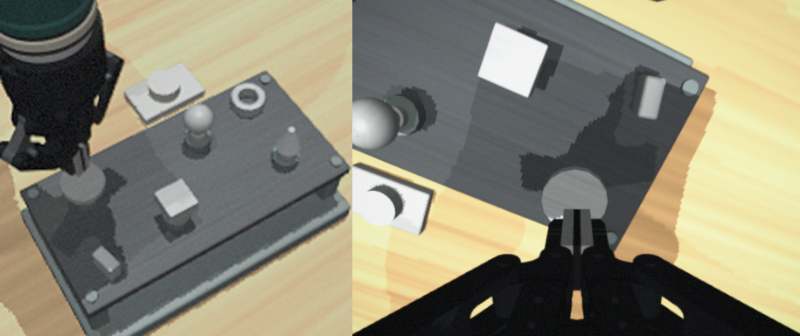

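The fingertips hang just above the disc. The pose is slightly tilted, so I'll check the joints.

Run:
```python
from h import *
np.set_printoptions(precision=4,suppress=True)
s=state();print(s["joints"],s["qvel"],s["tcp_pos"],s["orientation"],s["contact_force"],s["t"])
```

```text
[ 0.0598  0.5179 -0.0494  2.0591  0.0455  0.5675 -1.2235] [ 0.0024 -0.0336  0.0002 -0.0287  0.0017 -0.0031 -0.0009] [ 0.5549 -0.0583  0.1459] [[ 0.3605 -0.9328 -0.002 ]
 [-0.9328 -0.3605  0.    ]
 [-0.0007  0.0018 -1.    ]] [ 0.2399  0.3073 -0.0832] 2.8
```

```bash
python3 -m crank '[[[0,0,-0.15],0,255],[[0,0,-0.15],0,255],[[0,0,-0.15],0,255],[[0,0,-0.1],0,255],[[0,0,0],0,255]]'; python3 -m crank '[[[0,0,-0.05],0,255],[[0,0,-0.05],0,255],[[0,0,-0.05],0,255],[[0,0,-0.05],0,255],[[0,0,0],0,255]]'
```

```text
t: 3.22
tcp_pos: [0.5551, -0.0583, 0.1296]
orientation: [[0.36, -0.933, -0.0], [-0.933, -0.36, 0.0], [-0.0, 0.0, -1.0]]
contact_force: [0.2, 0.5, 0.6]
grip_width: 0.001
t: 3.63
tcp_pos: [0.5552, -0.0582, 0.1235]
orientation: [[0.361, -0.933, -0.001], [-0.933, -0.361, 0.0], [-0.0, 0.0, -1.0]]
contact_force: [-0.7, 0.5, 0.5]
grip_width: 0.003
```

Tip is at 0.1125, just at contact. I'll press slowly and watch the force.

```bash
python3 -m crank '[[[0,0,-0.05],0,255],[[0,0,-0.05],0,255],[[0,0,-0.05],0,255],[[0,0,0],0,255]]'; python3 -m crank '[[[0,0,-0.05],0,255],[[0,0,-0.05],0,255],[[0,0,0],0,255]]'
```

```text
t: 3.97
tcp_pos: [0.5555, -0.0583, 0.1193]
orientation: [[0.361, -0.933, 0.0], [-0.933, -0.361, -0.0], [0.0, -0.0, -1.0]]
contact_force: [-0.3, -0.4, 1.7]
grip_width: -0.001
t: 4.22
tcp_pos: [0.5555, -0.0583, 0.1162]
orientation: [[0.361, -0.933, 0.0], [-0.933, -0.361, -0.0], [0.0, -0.0, -1.0]]
contact_force: [-0.5, 0.6, 1.0]
grip_width: -0.003
```

```bash
python3 -m crank '[[[0,0,-0.05],0,255],[[0,0,-0.05],0,255],[[0,0,0],0,255]]'; python3 -m crank '[[[0,0,-0.03],0,255],[[0,0,0],0,255]]'
```

```text
t: 4.47
tcp_pos: [0.5555, -0.0583, 0.1131]
orientation: [[0.36, -0.933, 0.0], [-0.933, -0.36, 0.0], [0.0, -0.0, -1.0]]
contact_force: [-0.2, -1.2, 1.7]
grip_width: -0.003
t: 4.63
tcp_pos: [0.5555, -0.0583, 0.1124]
orientation: [[0.361, -0.933, 0.0], [-0.933, -0.361, -0.0], [0.0, -0.0, -1.0]]
contact_force: [-0.9, -0.1, 3.5]
grip_width: -0.0
```

Run:
```python
from h import *
S=snapshot("scene");a=S["img"][150:250,160:300,::-1]; b=snapshot("wrist")["img"][150:350,200:400,::-1]
cv2.imwrite("pics/d2.png",np.hstack([cv2.resize(a,(560,400),interpolation=cv2.INTER_CUBIC),cv2.resize(b,(240,240))[:240] if 0 else cv2.resize(b,(240,400))]))
```

```text
(no output)
```

View pics/d2.png

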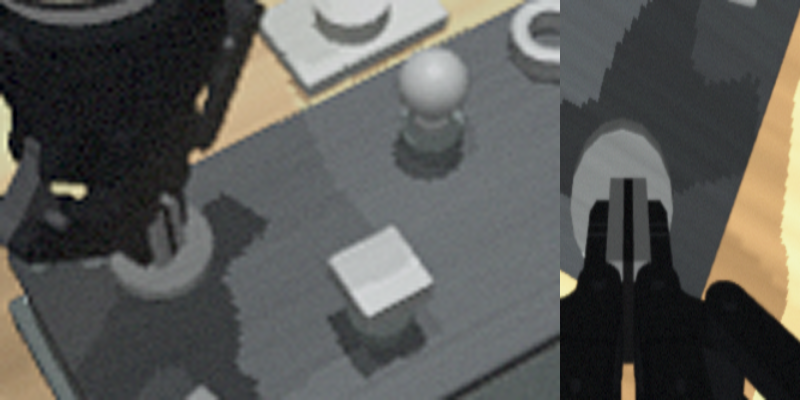

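Fingertip is on the disc, force about 3 N. I'll keep going until the stop shows in the force.

```bash
python3 -m crank '[[[0,0,-0.03],0,255],[[0,0,0],0,255]]'; python3 -m crank '[[[0,0,-0.03],0,255],[[0,0,0],0,255]]'
```

```text
t: 4.9
tcp_pos: [0.5555, -0.0583, 0.1118]
orientation: [[0.36, -0.933, 0.0], [-0.933, -0.36, -0.0], [0.0, -0.0, -1.0]]
contact_force: [-1.1, -0.3, 6.1]
grip_width: 0.002
t: 5.07
tcp_pos: [0.5556, -0.0583, 0.1112]
orientation: [[0.36, -0.933, 0.0], [-0.933, -0.36, -0.0], [0.0, -0.0, -1.0]]
contact_force: [-1.5, 0.6, 8.9]
grip_width: -0.001
```

Slope is now about 5 N/mm, so the disc is on its stop. Next I'll lift and move over the square pin.

```bash
python3 -m crank '[[[0,0,0.3],0,255],[[0,0,0.7],0,255],[[0,0,0.7],0,255],[[0.3,0.3,0],0,255],[[0.5,0.5,0],0,255]]'; python3 -m crank '[[[0.5,0.5,0],0,255],[[0.5,0.45,0],0,255],[[0.3,0.2,0],0,255],[[0,0,0],0,255],[[0,0,0],0,255]]'
```

```text
t: 5.48
tcp_pos: [0.5785, -0.0363, 0.1626]
orientation: [[0.357, -0.934, -0.0], [-0.934, -0.357, -0.001], [0.001, 0.001, -1.0]]
contact_force: [0.7, -0.1, 0.6]
grip_width: 0.0
t: 5.9
tcp_pos: [0.6178, 0.0003, 0.1609]
orientation: [[0.361, -0.932, -0.002], [-0.932, -0.361, -0.0], [-0.0, 0.002, -1.0]]
contact_force: [0.3, -0.8, 0.0]
grip_width: -0.0
```

```bash
python3 -m crank '[[[0,0,-0.3],0,255],[[0,0,-0.3],0,255],[[0,0,-0.2],0,255],[[0,0,-0.1],0,255],[[0,0,0],0,255]]'; python3 -m crank '[[[0,0,-0.05],0,255],[[0,0,-0.05],0,255],[[0,0,-0.05],0,255],[[0,0,-0.05],0,255],[[0,0,0],0,255]]'
```

```text
t: 6.32
tcp_pos: [0.617, -0.0004, 0.1332]
orientation: [[0.36, -0.933, -0.003], [-0.933, -0.36, -0.0], [-0.001, 0.003, -1.0]]
contact_force: [0.2, 0.4, 0.2]
grip_width: 0.0
t: 6.73
tcp_pos: [0.6185, 0.0003, 0.1286]
orientation: [[0.361, -0.933, 0.0], [-0.933, -0.361, -0.0], [0.0, -0.0, -1.0]]
contact_force: [-0.6, 0.6, 0.4]
grip_width: 0.001
```

```bash
python3 -m crank '[[[0,0,-0.05],0,255],[[0,0,-0.05],0,255],[[0,0,-0.05],0,255],[[0,0,-0.05],0,255],[[0,0,0],0,255]]'; python3 -m crank '[[[0,0,-0.05],0,255],[[0,0,-0.05],0,255],[[0,0,0],0,255]]'; python3 -m crank '[[[0,0,-0.03],0,255],[[0,0,0],0,255]]'
```

```text
t: 7.15
tcp_pos: [0.6185, 0.0003, 0.1225]
orientation: [[0.361, -0.933, 0.0], [-0.933, -0.361, 0.0], [0.0, -0.0, -1.0]]
contact_force: [0.1, -0.5, 1.8]
grip_width: 0.0
t: 7.4
tcp_pos: [0.6186, 0.0003, 0.1194]
orientation: [[0.361, -0.933, 0.0], [-0.933, -0.361, 0.0], [0.0, -0.0, -1.0]]
contact_force: [-0.2, 0.1, 1.9]
grip_width: -0.003
t: 7.57
tcp_pos: [0.6185, 0.0003, 0.1186]
orientation: [[0.361, -0.933, 0.0], [-0.933, -0.361, 0.0], [0.0, -0.0, -1.0]]
contact_force: [0.6, -0.3, 1.2]
grip_width: 0.002
```

```bash
python3 -m crank '[[[0,0,-0.03],0,255],[[0,0,0],0,255]]'; python3 -m crank '[[[0,0,-0.02],0,255],[[0,0,0],0,255]]'
```

```text
t: 7.73
tcp_pos: [0.6185, 0.0003, 0.118]
orientation: [[0.361, -0.933, 0.0], [-0.933, -0.361, 0.0], [0.0, -0.0, -1.0]]
contact_force: [-0.5, -0.2, 5.8]
grip_width: -0.001
t: 7.9
tcp_pos: [0.6186, 0.0003, 0.1177]
orientation: [[0.36, -0.933, 0.0], [-0.933, -0.36, -0.0], [0.0, -0.0, -1.0]]
contact_force: [-1.5, -0.5, 7.1]
grip_width: 0.004
```

Square is on its stop (7 N, depth agrees). On to the ball.

```bash
python3 -m crank '[[[0,0,0.3],0,255],[[0,0,0.7],0,255],[[0,0,0.8],0,255],[[-0.3,0.3,0],0,255],[[-0.5,0.5,0],0,255]]'; python3 -m crank '[[[-0.5,0.5,0],0,255],[[-0.4,0.5,0],0,255],[[-0.2,0.3,0],0,255],[[0,0,0],0,255],[[0,0,0],0,255]]'
python3 - <<'E'
from h import *
a=snapshot("scene")["img"][120:220,190:330,::-1]; b=snapshot("wrist")["img"][100:384,150:420,::-1]
cv2.imwrite("pics/b1.png",np.hstack([cv2.resize(a,(532,380),interpolation=cv2.INTER_CUBIC),cv2.resize(b,(268,380))]))
print(state()["tcp_pos"])
E
```

```text
t: 8.32
tcp_pos: [0.5967, 0.0223, 0.1729]
orientation: [[0.357, -0.934, 0.005], [-0.934, -0.357, -0.001], [0.003, -0.005, -1.0]]
contact_force: [-0.7, 0.8, -0.7]
grip_width: 0.003
t: 8.73
tcp_pos: [0.5614, 0.0635, 0.1712]
orientation: [[0.362, -0.932, 0.0], [-0.932, -0.362, -0.0], [0.0, -0.0, -1.0]]
contact_force: [0.3, -0.5, 0.5]
grip_width: 0.003
[0.56231246 0.06208132 0.17121953]
```

View pics/b1.png

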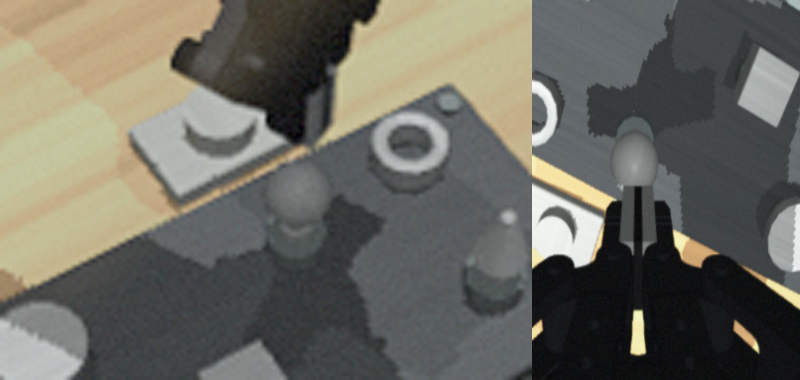

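The ball lies in line with the fingers. Descending.

```bash
python3 -m crank '[[[0,0,-0.3],0,255],[[0,0,-0.3],0,255],[[0,0,-0.2],0,255],[[0,0,-0.1],0,255],[[0,0,0],0,255]]'; python3 -m crank '[[[0,0,-0.05],0,255],[[0,0,-0.05],0,255],[[0,0,-0.05],0,255],[[0,0,0],0,255]]'; python3 -m crank '[[[0,0,-0.05],0,255],[[0,0,-0.05],0,255],[[0,0,0],0,255]]'
```

```text
t: 9.25
tcp_pos: [0.5607, 0.0628, 0.1428]
orientation: [[0.36, -0.933, -0.002], [-0.933, -0.36, -0.001], [-0.0, 0.002, -1.0]]
contact_force: [0.5, -0.5, 0.6]
grip_width: 0.003
t: 9.58
tcp_pos: [0.5615, 0.0632, 0.1399]
orientation: [[0.361, -0.933, 0.0], [-0.933, -0.361, -0.0], [0.0, -0.0, -1.0]]
contact_force: [-1.0, -0.3, 1.6]
grip_width: 0.001
t: 9.83
tcp_pos: [0.5615, 0.0632, 0.1367]
orientation: [[0.36, -0.933, 0.0], [-0.933, -0.36, -0.0], [0.0, -0.0, -1.0]]
contact_force: [-0.4, 0.1, 2.3]
grip_width: 0.002
```

```bash
python3 -m crank '[[[0,0,-0.05],0,255],[[0,0,-0.05],0,255],[[0,0,0],0,255]]'; python3 -m crank '[[[0,0,-0.03],0,255],[[0,0,0],0,255]]'
```

```text
t: 10.08
tcp_pos: [0.5614, 0.0632, 0.1335]
orientation: [[0.36, -0.933, 0.0], [-0.933, -0.36, -0.0], [0.0, -0.0, -1.0]]
contact_force: [-0.6, -0.6, 3.5]
grip_width: -0.004
t: 10.25
tcp_pos: [0.5614, 0.0632, 0.1327]
orientation: [[0.361, -0.933, 0.0], [-0.933, -0.361, -0.0], [0.0, -0.0, -1.0]]
contact_force: [-0.3, -0.8, 2.1]
grip_width: -0.001
```

```bash
python3 -m crank '[[[0,0,-0.03],0,255],[[0,0,0],0,255]]'; python3 -m crank '[[[0,0,-0.02],0,255],[[0,0,0],0,255]]'
```

```text
t: 10.42
tcp_pos: [0.5615, 0.0633, 0.132]
orientation: [[0.361, -0.933, 0.0], [-0.933, -0.361, 0.0], [0.0, -0.0, -1.0]]
contact_force: [-1.4, -0.5, 3.6]
grip_width: 0.002
t: 10.58
tcp_pos: [0.5615, 0.0633, 0.1316]
orientation: [[0.361, -0.933, 0.0], [-0.933, -0.361, 0.0], [0.0, -0.0, -1.0]]
contact_force: [-0.7, -0.7, 6.1]
grip_width: 0.004
```

```bash
python3 -m crank '[[[0,0,-0.02],0,255],[[0,0,0],0,255],[[0,0,0],0,255]]'; python3 -m crank '[[[0,0,0.3],0,255],[[0,0,0.7],0,255],[[0,0,0.9],0,255],[[0,0,0.9],0,255],[[0,0,0.9],0,255]]'; python3 -m crank '[[[-0.2,-0.9,0],0,255],[[-0.2,-0.9,0],0,255],[[-0.2,-0.9,0],0,255],[[-0.2,-0.9,0],0,255],[[-0.2,-0.9,0],0,255]]'; python3 -m crank '[[[-0.2,-0.9,0],0,255],[[-0.2,-0.9,0],0,255],[[-0.2,-0.9,0],0,255],[[-0.2,-0.9,0],0,255],[[0,-0.9,0],0,255]]'
python3 - <<'E'
from h import *
a=snapshot("scene")["img"][140:290,160:360,::-1]
cv2.imwrite("pics/e1.png",cv2.resize(a,None,fx=4,fy=4,interpolation=cv2.INTER_CUBIC))
E
```

```text
t: 10.83
tcp_pos: [0.5616, 0.0632, 0.1313]
orientation: [[0.36, -0.933, 0.001], [-0.933, -0.36, 0.0], [0.0, -0.0, -1.0]]
contact_force: [-1.4, -0.9, 6.6]
grip_width: 0.002
t: 11.25
tcp_pos: [0.5608, 0.0635, 0.2427]
orientation: [[0.361, -0.933, -0.001], [-0.933, -0.361, 0.0], [-0.001, 0.001, -1.0]]
contact_force: [0.5, 0.7, -0.5]
grip_width: 0.002
t: 11.67
tcp_pos: [0.5308, -0.0726, 0.2419]
orientation: [[0.361, -0.932, 0.0], [-0.932, -0.361, 0.0], [-0.0, -0.0, -1.0]]
contact_force: [0.8, 0.2, 0.2]
grip_width: -0.002
t: 12.08
tcp_pos: [0.5055, -0.2077, 0.2416]
orientation: [[0.36, -0.933, -0.002], [-0.933, -0.36, 0.001], [-0.001, 0.001, -1.0]]
contact_force: [1.0, 0.4, 0.0]
grip_width: 0.007
```

View pics/e1.png

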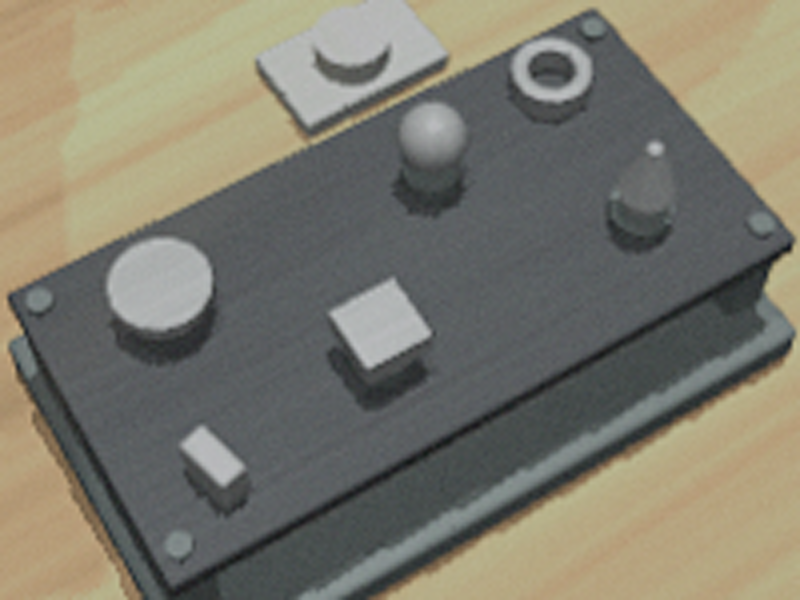

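The disc, square and ball heads are each about 13 crop pixels lower (disc 272→285, square 311→325, ball 123→136). The cone tip (655,149) and the bystanders on the bridge have not moved, and neither has the cover.

```bash
python3 -m crank '[[[0,0,0],0,255],[[0,0,0],0,255],[[0,0,0],0,255]]'; python3 -c "from workcell import job_done; print(job_done())"
```

```text
t: 12.38
tcp_pos: [0.5075, -0.2052, 0.2416]
orientation: [[0.362, -0.932, -0.0], [-0.932, -0.362, 0.001], [-0.001, -0.0, -1.0]]
contact_force: [-0.3, -0.0, 0.9]
grip_width: -0.0
the job is handed in; nothing more can be done
None
```

I pushed the disc, square and ball pins down onto their stops, in that order, using the shut fingertips. Then I moved the arm clear and handed the job in at about 12.4 s.

- **Force:** it stayed near 2–3 N while each pin slid, then rose at the stop to about 9 N (disc), 7 N (square) and 6.6 N (ball). All are well under the 30 N limit.
- **Depth:** the fingertip heights at the end matched full travel to within about 0.5 mm.
- **Last picture:** all three heads sit visibly lower. The cone pin, block, ring and cover look unmoved. The plug was outside that picture, but the arm never went near it.
- **Disagreements:** the two cameras differed by 1–4 mm on the pin positions. I used values between the two, and the pushes landed well on the heads.

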